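# Hang the dip basket on the balanced arm

## Robot

A 6-joint arm with a two-finger parallel gripper is mounted at the origin on the work surface. World frame = base frame: x ahead of the robot, y to its left, z up, the work surface at z = 0. Lengths are in m, angles in rad, forces in N, time in s.
With the tool pointing down it reaches from about 0.35 to 0.85 m from the base axis. Payload 8.1 kg.
Tool frame: the origin (TCP) lies at the very end of the fingers, on their centre line; the grasp point (between the pads) lies robot.grip_point_offset behind it (robot.grip_point_offset is the distance from the TCP to the grasp point, in m); z points along the fingers, y is the line along which they close (so a half turn about z gives the same grasp; the last joint's range is limited). The gripper opens to 93 mm and grips with 3 to 60 N. Pads are 15 mm wide; open, the fingers measure 128 mm over their backs; the gripper's body (75 mm by 188 mm) begins 65 mm behind the grasp point.
Start: joints at [1.039, 0.13, 1.488, -0, 1.523, -0.085], TCP at [0.259, 0.541, 0.219] pointing down, gripper open.
Joint ranges: [-2.96, 2.96], [-0.89, 2.26], [0.02, 2.5], [-1.34, 4.48], [0, 2.73], [-2.66, 2.66]. Speed limits (rad/s): [2.39, 2.39, 2.79, 3.14, 3.14, 3.14].

## Interface

Orientations are given as a rotation vector (axis times angle).
In Python, from plant import robot, eyes gives the robot as it stands. The module is installed in compiled form; this text tells all that it offers.
- The arm moves only by the tool apply_moves, never from a script. Its argument "steps" is one flat list of numbers, 7 for each row, row after row: the shift along the tool's x, y, z in units of 30 mm (1.0 is 30 mm), then the turn, a rotation vector about the tool's x, y, z in units of 6 degrees (1.0 is 6 degrees), then the opening in per cent of the stroke, from 0 (shut) to 100 (fully open). In form: [dx, dy, dz, ax, ay, az, fingers, dx, dy, dz, ax, ay, az, fingers, ...]. A call has 1 to 12 rows; each row shifts and turns the commanded pose from where the row before left it, along the tool's axes as they then stand; what a row does not reach is not made up. A row lasts 1/12 s, in which the tool goes at most 41.7 mm and 7.16 degrees, less where a joint would pass 70% of its speed; a pose out of reach is approached as far as the arm can. A call is refused whole if a number of a shift passes 1 or a number of a turn 1, either way. A call with a gripper value outside its range is refused whole. The fingers move at their own pace and stop on an object; "grip_force" is the grip in N (left out, the last holds). Time passes only in rows, so rows that do not move let the fingers close. It gives the time, the measured TCP pose, the force, the opening and the grip force at its end, in the units of the state.
- robot.read_state(): the state, without advancing time (a new reading comes with each control period).
- eyes.read_camera(name): name is "side" or "top"; returns the picture (480x640x3 uint8, red, green, blue); there is no depth.
- eyes.calibration(name): a dict with "K" (3x3 intrinsics, pixels), "R" (3x3) and "t" (3): a world point X has camera coordinates R X + t. Camera axes: x right, y down, z forward; pixel columns grow to the right and rows downward; lengths in m; the calibration is good to about 2 mm. A picture is of the moment at which its call begins. calibration takes no time and is no camera call.
- robot.close_job(): hands the job in; it is judged then, once.
Trained networks look in the newest picture that a camera, given by its name, has taken for a name from the list of things; names that differ only in an ending like _2 or _b are one class to them, and where a whole thing is asked for, a point or a joint stands for the part that bears it (a point fixed in the world has none). Each returns a list of dicts, best first, with "conf" (0 to 1); they miss things now and then, are a little off and sometimes report something else, mostly with a low value. They report only what shows in the picture. A call takes as long as a camera call. They do not tell look-alikes from the thing itself.
- eyes.search_frame(camera, thing): "rect" ([left, top, width, height] in pixels, round what is visible of it).
- eyes.place_of(camera, thing): "xy" ([column, row] in pixels: a listed point, or the origin of a listed thing).
The state is a dict: "t": time; "q": joint angles; "dq": joint speeds; "joint_torque": joint torques, N m; "tool_pos": TCP position; "orientation": TCP orientation; "force": force on the tool from outside, world axes, zero at the start; "wrist_torque": the same for the moment, N m; "opening": finger opening in m; "gripper_force": force on a finger pad.
Only numpy, scipy, OpenCV 4.12 (cv2) and the standard library are available. Lean on these libraries where they do the work, as an engineer would, in place of code of your own. Each camera call takes 0.05 s, during which the arm holds its last target. There are 200 camera calls.

## Task

Pick up the round steel vial basket by the grip tab on its bail and hang its crossbar in the notch at the end of the dip stand's spring-balanced arm, over the bath. The vials' weight is not known: lower the basket slowly and gently with the arm as it sinks, pause while still holding, and let go only when the arm has settled and carries the whole weight, so that it neither drops nor springs up on release. Leave the basket hanging upright, still and centred in the notch, and leave the other things on the bench alone.

Things in the scene. Friction and masses are not known exactly. Their poses are not given: they have to be found in the camera images.
- basket: Round steel vial basket, 76 mm across, wall 50 tall, 0.23 to 0.74 kg (hidden). Origin: centre of underside, z up. Two 6 mm rods at y = +-36 mm carry a crossbar (8 mm thick, along the basket's y, centre 140 mm above the underside). On its middle stands the grip tab: 20 mm along y, 14 along x, from 144 to 205 mm above the underside. A half turn about z hangs the same.
- tab (a point): Point to grip in the middle of the basket's grip tab, 186 mm above the underside and 46 mm above the crossbar's centre; axes as the basket's.
- bar (a point): Centre of the basket's crossbar, 140 mm above the underside, on the basket's axis; y runs along the crossbar, which is free for 33 mm either side of centre.
- stand: White dip stand fixed to the bench, origin on the bench under the arm's pivot. The arm points along the stand's own -x; the crossbar must lie along the stand's y. Under the arm's end is an open steel bath, 200 x 180 mm, centred 215 mm out along -x, rim 60 mm and inner floor 10 mm above the bench.
- pivot (a point): Pivot axis of the arm, 205 mm above the bench; the axis is the stand's y.
- notch (a point): Where the crossbar's centre rests: 220 mm from the pivot, 270 mm above the bench unloaded; moves with the arm on its arc. The arm is 20 mm wide. The notch floor lies 4 mm below this point, 18 mm wide along the arm between an inner stop and an outer horn that rises 15 mm above the floor; both lean outwards like a funnel. The bar enters from above.
- swing (a joint): Arm angle, rad: 0 = unloaded at the upper stop, pointing 0.28 above level; grows as it sinks, to 0.65 at the lower stop. Sprung and damped: 0.5 N at the notch starts it, then about 60 N per m; settles at 0.12 to 0.52 (25 to 115 mm down) by weight. Rough: over 0.4 rad/s (88 mm/s at the notch), or over 0.2 with the basket not held: let go within 0.4 N or 6 mm of balance.
- beaker: Bystander, leave alone: small glass beaker, 56 mm across, 75 tall. Origin: on its axis, underside.
- flask_ring: Bystander, leave alone: cork flask ring, 64 mm across, 22 tall. Origin: on its axis, underside.
- jar: Bystander, leave alone: amber glass jar, 52 mm across, 85 tall. Origin: on its axis, underside.
- bottle: Bystander, leave alone: white plastic bottle, 60 mm across, 140 tall. Origin: on its axis, underside.
- plain_basket: Bystander, leave alone: square open steel basket without any bail, 90 x 90 x 55 mm. Origin: on its axis, underside.
- stopper: Bystander, leave alone: rubber stopper, 44 mm across, 42 tall. Origin: on its axis, underside.
- spatula: Bystander, leave alone: lab spatula 170 mm long lying flat. Origin: middle, underside.
Things that resemble listed ones, but are neither listed nor needed, are in the scene too. Leave any purple look-alike of the basket alone.

How it is judged:
On the way, in this order (a step that is already met when the one before it is completed fails the run):
1. the basket is lifted clear of the bench in the gripper (height (world z) of basket above 0.04 m and contact force between the fingers and basket above 1 N), for 0.2 s.
2. its crossbar lies in the notch and the arm has sunk under it and is still, with the gripper still holding (distance between bar and notch below 0.01 m and velocity of joint swing between -0.05 and 0.05 rad/s and value of joint swing above 0.08 rad and contact force between the fingers and basket above 1 N), for 0.3 s.
At the end, for the whole second after the job is handed in: The basket hangs on the arm with its crossbar's centre within 10 mm of the notch point, upright within 0.15 rad and still (below 0.03 m/s); the arm has sunk between 0.08 and 0.6 rad and is still (below 0.03 rad/s) (distance between bar and notch below 0.01 m and velocity of joint swing between -0.03 and 0.03 rad/s and value of joint swing between 0.08 and 0.6 rad and angle between basket's own z axis and vertical below 0.15 rad and linear speed of basket below 0.03 m/s); the robot touches nothing.
It fails at once if the arm is moved roughly (faster than 0.4 rad/s) (velocity of joint swing above 0.4 rad/s or velocity of joint swing below -0.4 rad/s).
It fails at once if the arm drops or springs up (faster than 0.2 rad/s) while the fingers do not hold the basket (contact force between the fingers and basket below 0.1 N and (velocity of joint swing above 0.2 rad/s or velocity of joint swing below -0.2 rad/s)).
It fails at once if the basket is pressed on the stand, its arm or bath with more than 15 N (contact force between basket and stand above 15 N).
It fails at once if the basket is tipped by more than 0.5 rad (angle between basket's own z axis and vertical above 0.5 rad).
It fails at once if another thing on the bench is moved by more than 30 mm (distance of any of beaker, flask_ring, jar, bottle, plain_basket, stopper, spatula from where it was at the start of the episode above 0.03 m).
It also fails if it takes over 64 s, if anything falls off the work surface, if the arm or the gripper's body presses on something with over 40 N, if the wrist force passes 120 N, or if a joint passes its speed limit or range.

## Working session

There is one attempt and no reset: what is moved stays moved. The work goes in short steps, Python scripts to look and compute and a tool call to move; the robot and the scene stay as the last step left them, time stands still between calls to the robot, and variables do not carry over. Pictures are saved under pics/ and viewed, at most 11 in all, crops included, and the job is handed in when it is done.

Besides the shell and the picture viewer there is one more tool, called as name(argument=value, ...) on one line, values as JSON. apply_moves: Moves the arm, as the interface text tells. Its arguments: {"type":"object","properties":{"steps":{"type":"array"},"grip_force":{"type":"number"}},"required":["steps"]}

```bash
mkdir -p pics
cat > h.py <<'E'
import numpy as np, cv2
from plant import robot, eyes
def pic(c,n):
    im=eyes.read_camera(c); cv2.imwrite(f'pics/{n}.png',im[:,:,::-1]); return im
def proj(c,X):
    k=eyes.calibration(c); p=k['K']@(k['R']@np.array(X)+k['t']); return p[:2]/p[2]
def ray(c,uv):
    k=eyes.calibration(c); R=k['R'];o=-R.T@k['t']; d=R.T@np.linalg.inv(k['K'])@np.array([*uv,1.]); return o,d/np.linalg.norm(d)
def atz(c,uv,z):
    o,d=ray(c,uv); return o+d*(z-o[2])/d[2]
def tri(u1,u2,c1='top',c2='side'):
    o1,d1=ray(c1,u1);o2,d2=ray(c2,u2)
    s=np.linalg.lstsq(np.c_[d1,-d2],o2-o1,rcond=None)[0]
    a,b=o1+d1*s[0],o2+d2*s[1]; return (a+b)/2,np.linalg.norm(a-b)
E
python3 - <<'E'
from h import *
np.set_printoptions(precision=3,suppress=True)
for c in('top','side'):
    pic(c,c+'0'); k=eyes.calibration(c);print(c,-k['R'].T@k['t'],k['K'][0,0])
    for t in('basket','tab','bar','pivot','notch','stand'):
        print(t,[(np.round(d['xy'],1).tolist(),round(d['conf'],2)) for d in eyes.place_of(c,t)][:4])
s=robot.read_state();print(s['t'],s['tool_pos'],s['orientation'],s['force'],s['opening'],robot.grip_point_offset)
E
```

```text
top [ 0.29  -0.041  1.284] 436.95101389721793
basket [([373.6, 244.9], 0.77), ([415.5, 221.1], 0.73)]
tab [([430.3, 205.1], 0.87), ([378.8, 227.6], 0.66), ([373.5, 243.9], 0.58)]
bar [([384.2, 230.6], 0.96), ([423.3, 208.5], 0.86)]
pivot [([180.6, 244.7], 0.66)]
notch [([254.6, 256.6], 0.74)]
stand [([200.7, 258.8], 0.95), ([385.5, 311.4], 0.57), ([377.0, 197.6], 0.52), ([430.5, 196.0], 0.25)]
side [ 0.119 -0.825  0.931] 580.3717338710152
basket [([423.0, 385.4], 0.85), ([366.8, 348.7], 0.71)]
tab [([438.3, 319.2], 0.94), ([370.8, 281.7], 0.76), ([372.9, 299.2], 0.29)]
bar [([370.1, 300.7], 0.85), ([434.7, 334.4], 0.65)]
pivot [([241.8, 154.9], 0.57)]
notch [([256.1, 180.3], 0.96), ([372.3, 297.1], 0.57)]
stand [([248.7, 222.6], 0.83), ([369.9, 283.5], 0.72), ([422.8, 330.3], 0.55)]
0.7 [0.259 0.541 0.219] [0.696 3.063 0.   ] [0.864 0.339 0.092] 0.09299108519195694 0.0188
```

View pics/top0.png

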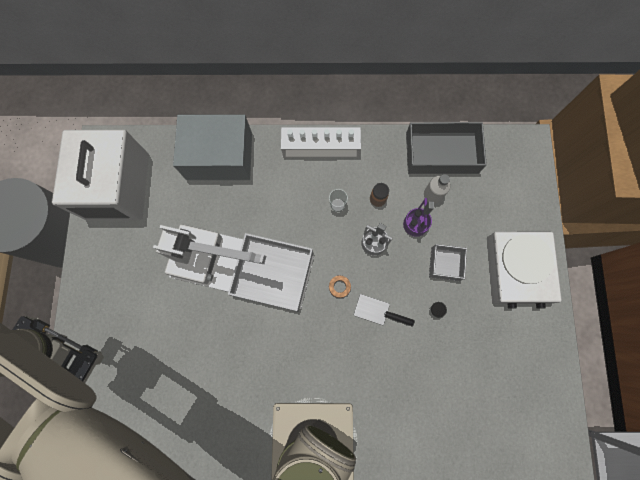

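View pics/side0.png

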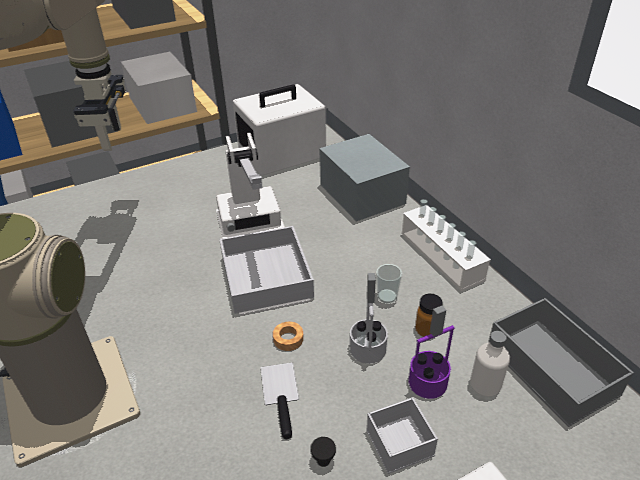

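Run:
```python
from h import *
np.set_printoptions(precision=3,suppress=True)
for n,a,b in(('tabA',(378.8,227.6),(370.8,281.7)),('barA',(384.2,230.6),(370.1,300.7)),('basA',(373.6,244.9),(366.8,348.7)),('tabB',(430.3,205.1),(438.3,319.2)),('barB',(423.3,208.5),(434.7,334.4)),('basB',(415.5,221.1),(423,385.4)),('pivot',(180.6,244.7),(241.8,154.9)),('notch',(254.6,256.6),(256.1,180.3)),('stand',(200.7,258.8),(248.7,222.6))): print(n,*tri(a,b))
```

```text
tabA [ 0.561 -0.174  0.184] 0.0003113188895748846
barA [ 0.556 -0.19   0.153] 0.009095484443768492
basA [ 0.554 -0.179  0.001] 0.0033547758476465297
tabB [ 0.619 -0.309  0.181] 0.007481149859933831
barB [ 0.624 -0.302  0.131] 0.00816986519342782
basB [ 0.619 -0.306 -0.009] 0.020723407287640046
pivot [0.512 0.329 0.208] 0.0022719191018894407
notch [0.471 0.132 0.263] 0.0006116436198580576
stand [ 0.512  0.338 -0.003] 0.00133602632372484
```

The top picture shows the steel basket at (375,241), with a purple look-alike at (418,220), the square plain basket at (449,263), and the stand with its arm ending near (260,258). In the side picture the steel basket is at (368,340) with its tab at (371,288), and the purple one is at (430,372).
Candidates: steel with bail (375,241), purple with bail (418,220), square without bail (449,263). I choose the steel one with the bail at (375,241) and check it in a crop.

Run:
```python
from h import *
a=cv2.imread('pics/top0.png')[205:275,340:410]; b=cv2.imread('pics/side0.png')[260:370,325:415]
f=lambda i:cv2.resize(i,(390,560*390//390 if 0 else int(i.shape[0]*390/i.shape[1])),interpolation=cv2.INTER_CUBIC)
A,B=f(a),f(b);A=cv2.copyMakeBorder(A,0,B.shape[0]-A.shape[0],0,0,cv2.BORDER_CONSTANT)
cv2.imwrite('pics/crop1.png',np.hstack([A,B]))
```

```text
(no output)
```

View pics/crop1.png

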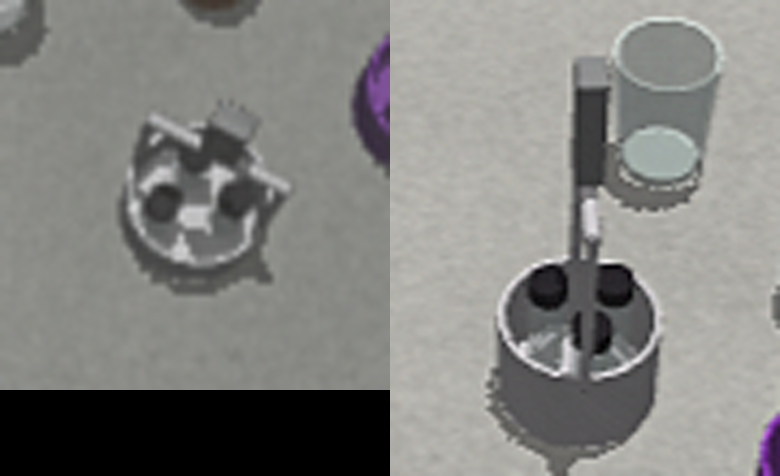

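The crop shows the grey steel basket with three vials. Its crossbar runs in the top picture from about (367,226) to (392,239), and its tab top is at about (382,227). It is the wanted one.

Run:
```python
from h import *
np.set_printoptions(precision=4,suppress=True)
a=atz('top',(366.9,226.2),.14);b=atz('top',(391.7,238.8),.14);print(a,b,(a+b)/2,np.linalg.norm(a-b),np.degrees(np.arctan2(*(b-a)[1::-1])))
print('tabtop',atz('top',(382.4,226.9),.205), 'side tabtop',atz('side',(325+595*90/390-390*90/390,260+72*90/390),.205))
# stand: bath corners & arm crop
a=cv2.imread('pics/top0.png')[215:315,150:320];b=cv2.imread('pics/side0.png')[130:230,205:285]
A=cv2.resize(a,None,fx=4.7,fy=4.7,interpolation=3);cv2.imwrite('pics/crop2.png',A)
s=robot.read_state();print(s['t'],s['q'])
from scipy.spatial.transform import Rotation as R
print(R.from_rotvec(s['orientation']).as_matrix())
```

```text
[ 0.5759 -0.1471  0.14  ] [ 0.5411 -0.2127  0.14  ] [ 0.5585 -0.1799  0.14  ] 0.07427035501971829 -117.95124774221054
tabtop [ 0.5577 -0.1804  0.205 ] side tabtop [ 0.5585 -0.1822  0.205 ]
0.7 [ 1.0386  0.1304  1.4882 -0.      1.523  -0.0854]
[[-0.9018  0.4321  0.    ]
 [ 0.4321  0.9018  0.0001]
 [-0.      0.0001 -1.    ]]
```

View pics/crop2.png

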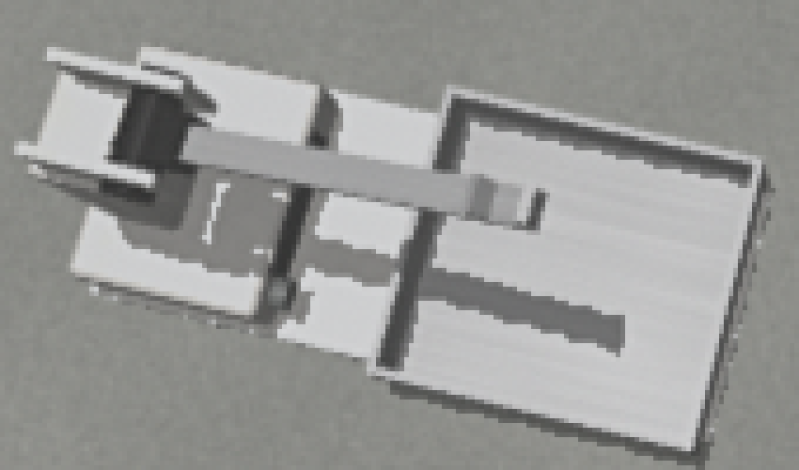

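The crop shows the bath rim corners at about (246,234), (313,249), (300,312) and (229,294) in full-picture pixels, and the notch floor at about (258,258).

```bash
cat >> h.py <<'E'
from scipy.spatial.transform import Rotation as Ro
def stat():
    s=robot.read_state(); print(round(s['t'],2),'tcp',np.round(s['tool_pos'],4),'F',np.round(s['force'],2),'T',np.round(s['wrist_torque'],2),'op',round(s['opening'],4),'gf',np.round(s['gripper_force'],1),'q',np.round(s['q'],2)); return s
def to(pos,yaw):
    """shift in tool axes (units of 30mm) and turn about tool z (units of 6deg) to TCP pos, tool pointing down, tool y along yaw (mod pi)"""
    s=robot.read_state(); M=Ro.from_rotvec(s['orientation']).as_matrix()
    d=M.T@(np.array(pos)-s['tool_pos'])/.03
    y=np.arctan2(M[1,1],M[0,1]); w=(yaw-y+np.pi/2)%np.pi-np.pi/2
    print('shift',np.round(d,3),'az',round(-np.degrees(w)/6,2),'tilt',np.round(M[:,2],4))
E
python3 - <<'E'
from h import *
np.set_printoptions(precision=4,suppress=True)
f=lambda p,z:atz('top',(150+p[0]/4.7,215+p[1]/4.7),z)
C=[f(p,.06) for p in((450,90),(765,160),(705,458),(372,372))]
c=sum(C)/4; print(C,c)
for i,j in((0,1),(3,2),(0,3),(1,2)):
    v=C[j]-C[i];print(np.linalg.norm(v),np.degrees(np.arctan2(v[1],v[0])))
print('notch',f((508,203),.266))
# arm top edges near: (200,130)-(480,180) ; lower (190,165)-(470,220)
g=lambda x,y,zz:f((x,y),zz)
print('arm axis', f((190,148),.212), f((470,197),.262))
to([.5585,-.181,.167],np.radians(62)); to([.5585,-.181,.167],np.radians(-28))
E
```

```text
[array([0.5726, 0.1945, 0.06  ]), array([0.5289, 0.0012, 0.06  ]), array([0.3507, 0.0352, 0.06  ]), array([0.4008, 0.2336, 0.06  ])] [0.4632 0.1162 0.06  ]
0.19813642545827562 -102.74740986134027
0.20466654912836493 -104.1848564338152
0.17617087503908965 167.16046272236954
0.18141019826957253 169.20560453148784
notch [0.4666 0.1232 0.266 ]
arm axis [0.5058 0.3027 0.212 ] [0.4704 0.1431 0.262 ]
shift [-19.396 -17.398   1.721] az 0.4 tilt [ 0.      0.0001 -1.    ]
shift [-19.396 -17.398   1.721] az -14.6 tilt [ 0.      0.0001 -1.    ]
```

apply_moves(steps=[-0.5,-0.5,-1,0,0,0,60,-0.6,-0.6,-1,0,0,0,60,-0.6,-0.6,-1,0,0,0,60,-0.6,-0.6,-1,0,0,0,60,-0.9,-0.8,0,0,0,0,60,-0.9,-0.8,0,0,0,0,60,-0.9,-0.8,0,0,0,0,60,-0.9,-0.8,0,0,0,0,60,-0.9,-0.8,0,0,0,0,60,-0.9,-0.8,0,0,0,0,60,-0.9,-0.8,0,0,0,0,60,-0.9,-0.8,0,0,0,0,60])

```text
t: 1.7
tool_pos: [0.4038, 0.181, 0.339]
orientation: [0.695, 3.063, 0.001]
force: [0.4, -0.2, -0.6]
opening: 0.0558
gripper_force: 0.0
```

```bash
python3 -c "
from h import *
stat();to([.5582,-.181,.24],np.radians(62))"
```

```text
1.7 tcp [0.4038 0.181  0.339 ] F [ 0.36 -0.17 -0.62] T [-0.01 -0.06  0.06] op 0.0558 gf 0.0 q [ 0.31 -0.32  1.69  0.    1.77 -0.82]
shift [-9.851 -8.661  3.3  ] az 0.4 tilt [ 9.e-04  3.e-04 -1.e+00]
```

apply_moves(steps=[-0.9,-0.8,0,0,0,0.4,60,-0.9,-0.8,0,0,0,0,60,-0.9,-0.8,0,0,0,0,60,-0.9,-0.8,0,0,0,0,60,-0.9,-0.8,0,0,0,0,60,-0.9,-0.8,0,0,0,0,60,-0.9,-0.8,0,0,0,0,60,-0.9,-0.8,0.4,0,0,0,60,-0.9,-0.8,0.7,0,0,0,60,-0.9,-0.8,0.7,0,0,0,60,-0.2,-0.1,0.7,0,0,0,60,0,0,0.5,0,0,0,60])

```text
t: 2.7
tool_pos: [0.5341, -0.1633, 0.246]
orientation: [-0.764, -3.045, 0.0]
force: [0.4, 0.1, -0.5]
opening: 0.0552
gripper_force: 0.0
```

Run:
```python
from h import *
pic('side','s2');pic('top','t2')
stat();to([.5582,-.181,.167],np.radians(62))
for c in('top','side'):
  for t in('tab','bar'): print(c,t,[(np.round(d['xy'],1).tolist(),round(d['conf'],2)) for d in eyes.place_of(c,t)][:3])
s=robot.read_state();p=s['tool_pos'];print(proj('side',p),proj('side',[.5582,-.181,.205]),proj('top',p))
a=cv2.imread('pics/side0.png');b=cv2.imread('pics/s2.png')[200:370,290:450]
cv2.imwrite('pics/crop3.png',cv2.resize(b,None,fx=3.5,fy=3.5,interpolation=3))
```

```text
2.8 tcp [ 0.5327 -0.1608  0.245 ] F [-0.48 -0.13 -0.45] T [ 0.01  0.05 -0.  ] op 0.0559 gf 0.0 q [-0.39  0.01  1.57  0.    1.57 -1.47]
shift [-1.083 -0.191  2.592] az -0.01 tilt [-0.0059  0.0024 -1.    ]
top tab [([379.1, 226.1], 0.75)]
top bar [([384.7, 234.1], 0.77), ([425.0, 209.9], 0.58)]
side tab [([373.3, 283.4], 0.84), ([438.1, 315.1], 0.8)]
side bar [([369.1, 300.7], 0.78), ([437.0, 336.4], 0.62)]
[355.75000295 255.11856264] [371.83354501 276.29402103] [376.82307425 231.39900571]
```

View pics/crop3.png

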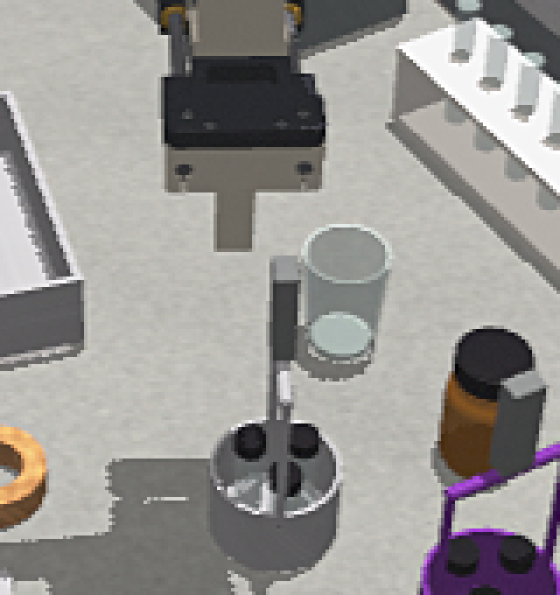

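The crop shows the gripper's fingers at about (357,270), above and to the left of the steel basket's tab at (371,277), clear of the beaker and the purple one. I now centre over the tab, descend and grip.

apply_moves(steps=[-0.55,-0.1,0,0,0,0,60,-0.53,-0.09,0,0,0,0,60,0,0,0,0,0,0,60,0,0,0,0,0,0,60])

```text
t: 3.33
tool_pos: [0.5609, -0.1809, 0.2501]
orientation: [0.759, 3.047, -0.0]
force: [-0.8, 0.2, 0.2]
opening: 0.0561
gripper_force: 0.0
```

Run:
```python
from h import *
s=stat();to([.5582,-.181,.167],np.radians(62))
M=Ro.from_rotvec(s['orientation']).as_matrix();print(M[:,1])
```

```text
3.33 tcp [ 0.5609 -0.1809  0.2501] F [-0.75  0.24  0.16] T [ 0.01 -0.02 -0.01] op 0.0561 gf 0.0 q [-0.4   0.09  1.48  0.    1.58 -1.48]
shift [ 0.083 -0.047  2.769] az 0.0 tilt [ 1.6e-03 -6.0e-04 -1.0e+00]
[4.69166230e-01 8.83109850e-01 2.02216462e-04]
```

apply_moves(steps=[0.08,-0.05,0.5,0,0,0,60,0,0,0.7,0,0,0,60,0,0,0.7,0,0,0,60,0,0,0.6,0,0,0,60,0,0,0.27,0,0,0,60,0,0,0,0,0,0,60,0,0,0,0,0,0,60])

```text
t: 3.92
tool_pos: [0.5575, -0.1809, 0.1664]
orientation: [0.759, 3.048, 0.0]
force: [0.1, -0.3, 0.3]
opening: 0.056
gripper_force: 0.0
```

Run:
```python
from h import *
pic('side','s3')
stat();to([.5582,-.181,.167],np.radians(62))
b=cv2.imread('pics/s3.png')[230:360,310:430]
cv2.imwrite('pics/crop4.png',cv2.resize(b,None,fx=4.5,fy=4.5,interpolation=3))
```

```text
3.97 tcp [ 0.5581 -0.1812  0.1673] F [ 0.24 -0.2  -0.71] T [ 0.05 -0.02  0.01] op 0.0562 gf 0.0 q [-0.4   0.12  1.59  0.    1.43 -1.48]
shift [-0.     0.008  0.01 ] az 0.0 tilt [ 1.7e-03 -7.0e-04 -1.0e+00]
```

View pics/crop4.png

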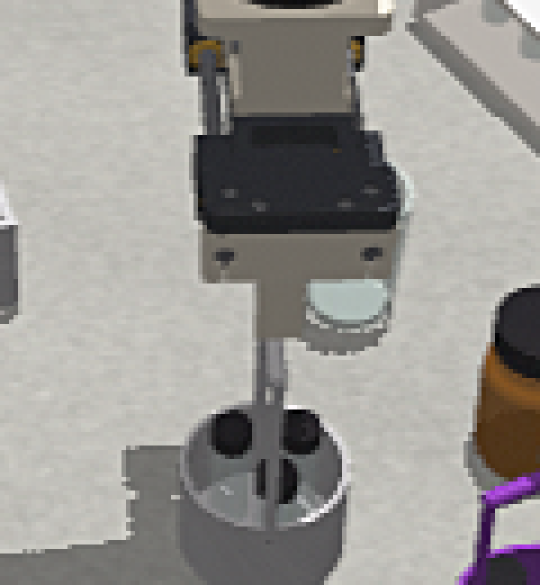

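The near finger, at crop (278,300), covers the tab and lies in line with the bail at crop (270,400). I grip and lift.

apply_moves(grip_force=40, steps=[0,0,0,0,0,0,0,0,0,0,0,0,0,0,0,0,0,0,0,0,0,0,0,0,0,0,0,0,0,0,0,0,0,0,0,0,0,-0.3,0,0,0,0,0,0,-0.5,0,0,0,0,0,0,-0.7,0,0,0,0,0,0,-0.7,0,0,0,0,0,0,-0.7,0,0,0,0,0,0,-0.7,0,0,0,0])

```text
t: 4.88
tool_pos: [0.5572, -0.1811, 0.2748]
orientation: [-0.76, -3.048, -0.0]
force: [-0.5, -0.5, -2.0]
opening: 0.0196
gripper_force: 40.0
```

Run:
```python
from h import *
s=stat();to([.466,.123,.35],np.radians(-12.6))
```

```text
4.88 tcp [ 0.5572 -0.1811  0.2748] F [-0.48 -0.51 -2.03] T [-0.06  0.01 -0.05] op 0.0196 gf 40.0 q [-0.4   0.08  1.44 -0.    1.62 -1.48]
shift [ 7.444  7.523 -2.503] az 12.43 tilt [-7.e-04  3.e-04 -1.e+00]
```

apply_moves(steps=[0,0,-0.2,0,0,0.6,0,0,0,-0.2,0,0,1,0,0,0,-0.2,0,0,1,0,0,0,-0.2,0,0,1,0,0,0,-0.2,0,0,1,0,0,0,-0.2,0,0,1,0,0,0,-0.2,0,0,1,0,0,0,-0.2,0,0,1,0,0,0,-0.2,0,0,1,0,0,0,-0.2,0,0,1,0,0,0,-0.2,0,0,1,0,0,0,-0.2,0,0,1,0])

```text
t: 5.88
tool_pos: [0.5573, -0.1811, 0.3461]
orientation: [-2.369, -2.063, 0.001]
force: [-0.5, -0.6, -2.4]
opening: 0.0199
gripper_force: 40.0
```

Run:
```python
from h import *
s=stat();to([.444,.025,.345],np.radians(-12.6))
```

```text
5.88 tcp [ 0.5573 -0.1811  0.3461] F [-0.53 -0.58 -2.37] T [-0.06  0.08 -0.02] op 0.0199 gf 40.0 q [-0.4   0.08  1.32 -0.    1.75 -0.26]
shift [ 6.287 -4.683  0.04 ] az 0.78 tilt [-7.e-04  3.e-04 -1.e+00]
```

apply_moves(steps=[0,0,0,0,0,0.78,0,0.3,-0.3,0,0,0,0,0,0.6,-0.5,0,0,0,0,0,0.7,-0.6,0,0,0,0,0,0.7,-0.6,0,0,0,0,0,0.7,-0.6,0,0,0,0,0,0.7,-0.6,0,0,0,0,0,0.7,-0.6,0,0,0,0,0,0.6,-0.6,0,0,0,0,0,0.5,-0.45,0,0,0,0,0,0.3,-0.3,0,0,0,0,0,0.1,-0.1,0,0,0,0,0])

```text
t: 6.88
tool_pos: [0.4405, 0.0265, 0.3462]
orientation: [2.445, 1.973, 0.001]
force: [0.1, -0.7, -3.1]
opening: 0.0196
gripper_force: 40.0
```

apply_moves(steps=[0,0,0,0,0,0,0,0,0,0,0,0,0,0,0,0,0,0,0,0,0,0,0,0,0,0,0,0,0,0,0,0,0,0,0,0,0,0,0,0,0,0])

```text
t: 7.38
tool_pos: [0.4415, 0.0247, 0.3455]
orientation: [-2.447, -1.97, 0.001]
force: [0.2, 0.4, -3.2]
opening: 0.0197
gripper_force: 40.0
```

Run:
```python
from h import *
s=stat()
F=[]
pic('side','s5');pic('top','t5')
for c in('top','side'):
  for t in('tab','bar','notch','pivot','basket'): print(c,t,[(np.round(d['xy'],1).tolist(),round(d['conf'],2)) for d in eyes.place_of(c,t)][:3]); F.append(robot.read_state()['force'][2])
print('Fz',np.mean(F),np.std(F))
s=stat();to([.444,.025,.345],np.radians(-12.6));to([.466,.123,.345],np.radians(-12.6))
p=s['tool_pos'];print('pred bar',proj('top',p-[0,0,.027]),proj('side',p-[0,0,.027]),'notch',proj('top',[.466,.123,.27]),proj('side',[.466,.123,.27]))
A=cv2.resize(cv2.imread('pics/t5.png')[215:305,190:320],None,fx=3,fy=3,interpolation=3)
B=cv2.resize(cv2.imread('pics/s5.png')[140:290,210:350],None,fx=2.7,fy=2.7,interpolation=3)
A=cv2.copyMakeBorder(A,0,B.shape[0]-A.shape[0],0,0,cv2.BORDER_CONSTANT);cv2.imwrite('pics/crop5.png',np.hstack([A,B]))
```

```text
7.38 tcp [0.4415 0.0247 0.3455] F [ 0.2   0.35 -3.2 ] T [-0.04  0.06 -0.02] op 0.0197 gf 40.0 q [-0.06 -0.32  1.68 -0.    1.78  0.16]
top tab [([430.7, 207.2], 0.57)]
top bar [([422.7, 211.8], 0.57)]
top notch [([254.0, 256.0], 0.87)]
top pivot [([177.3, 245.8], 0.96)]
top basket [([414.8, 223.2], 0.87), ([306.4, 273.4], 0.45)]
side tab [([437.3, 315.0], 0.98), ([262.1, 170.0], 0.57)]
side bar [([437.1, 333.9], 0.73), ([261.4, 187.5], 0.66), ([286.4, 340.2], 0.32)]
side notch [([253.7, 179.4], 0.55)]
side pivot [([244.4, 156.1], 0.68), ([284.5, 340.6], 0.43), ([262.9, 186.6], 0.4)]
side basket [([424.4, 380.0], 0.86), ([263.9, 247.9], 0.84)]
Fz -2.4055542388211313 0.4126425983612713
7.98 tcp [0.4413 0.0253 0.3457] F [ 0.68 -0.67 -2.41] T [0.01 0.06 0.01] op 0.0198 gf 40.0 q [-0.06 -0.32  1.68  0.    1.78  0.16]
shift [0.011 0.09  0.023] az 0.05 tilt [ 1.e-04  0.e+00 -1.e+00]
shift [3.359 0.112 0.023] az 0.05 tilt [ 1.e-04  0.e+00 -1.e+00]
pred bar [297.86128048 265.34034453] [262.02506779 187.23895226] notch [257.88360953 258.16290489] [255.6153931  180.14283294]
```

View pics/crop5.png

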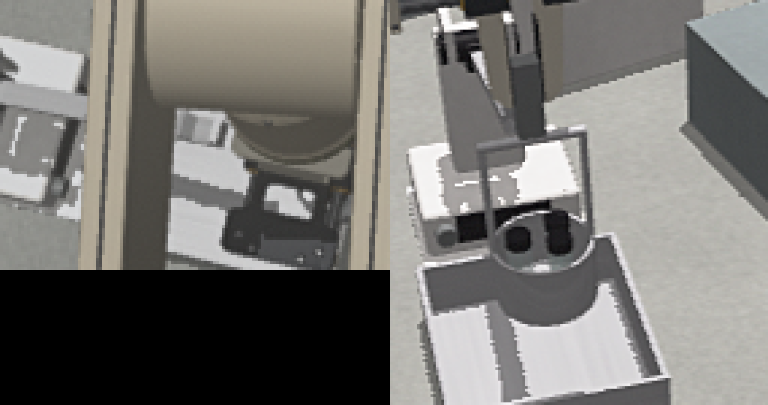

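The crop shows the basket held upright with its crossbar level at about (261,187) in the side picture. It is outside and above the arm end, at (256,180). I advance along the arm, above the notch.

apply_moves(steps=[0.1,0,0,0,0,0.05,0,0.3,0,0,0,0,0,0,0.4,0.02,0,0,0,0,0,0.4,0.02,0,0,0,0,0,0.4,0.02,0,0,0,0,0,0.4,0.02,0,0,0,0,0,0.4,0.02,0,0,0,0,0,0.4,0.01,0,0,0,0,0,0.36,0,0,0,0,0,0,0.2,0,0,0,0,0,0,0,0,0,0,0,0,0,0,0,0,0,0,0,0])

```text
t: 8.98
tool_pos: [0.4664, 0.1231, 0.3455]
orientation: [2.451, 1.966, -0.001]
force: [-0.2, -0.0, -3.0]
opening: 0.0198
gripper_force: 40.0
```

apply_moves(steps=[0,0,0,0,0,0,0,0,0,0.2,0,0,0,0,0,0,0.3,0,0,0,0,0,0,0.2,0,0,0,0,0,0,0,0,0,0,0,0,0,0,0,0,0,0])

```text
t: 9.48
tool_pos: [0.4659, 0.1226, 0.3236]
orientation: [-2.451, -1.964, 0.002]
force: [0.1, -0.8, -3.0]
opening: 0.02
gripper_force: 40.0
```

Run:
```python
from h import *
pic('side','s6');pic('top','t6')
for c in('top','side'):
  for t in('tab','bar','notch'): print(c,t,[(np.round(d['xy'],1).tolist(),round(d['conf'],2)) for d in eyes.place_of(c,t)][:3])
s=stat();to([.466,.123,.345],np.radians(-12.6))
p=s['tool_pos'];print('pred bar',proj('top',p-[0,0,.027]),proj('side',p-[0,0,.027]),'notch',proj('side',[.466,.123,.27]))
A=cv2.resize(cv2.imread('pics/t6.png')[225:285,220:300],None,fx=4.9,fy=4.9,interpolation=3)
B=cv2.resize(cv2.imread('pics/s6.png')[145:245,215:295],None,fx=4.9,fy=4.9,interpolation=3)
A=cv2.copyMakeBorder(A,0,B.shape[0]-A.shape[0],0,0,cv2.BORDER_CONSTANT);cv2.imwrite('pics/crop6.png',np.hstack([A,B]))
```

```text
top tab []
top bar [([424.6, 210.6], 0.85), ([260.5, 259.7], 0.75)]
top notch []
side tab [([438.4, 318.3], 0.81), ([251.1, 151.7], 0.77), ([329.0, 460.5], 0.61)]
side bar [([256.1, 171.7], 0.88), ([287.5, 339.4], 0.75), ([433.8, 337.4], 0.56)]
side notch [([255.2, 179.1], 0.85), ([325.1, 460.1], 0.35)]
9.88 tcp [0.4666 0.1229 0.3249] F [-0.39 -0.21 -2.84] T [-0.07  0.07  0.07] op 0.0195 gf 40.0 q [ 0.15 -0.21  1.63  0.    1.72  0.37]
shift [-0.001 -0.019 -0.669] az 0.0 tilt [ 5.e-04  1.e-04 -1.e+00]
pred bar [256.03085667 255.82592656] [254.63950669 168.49821628] notch [255.6153931  180.14283294]
```

View pics/crop6.png

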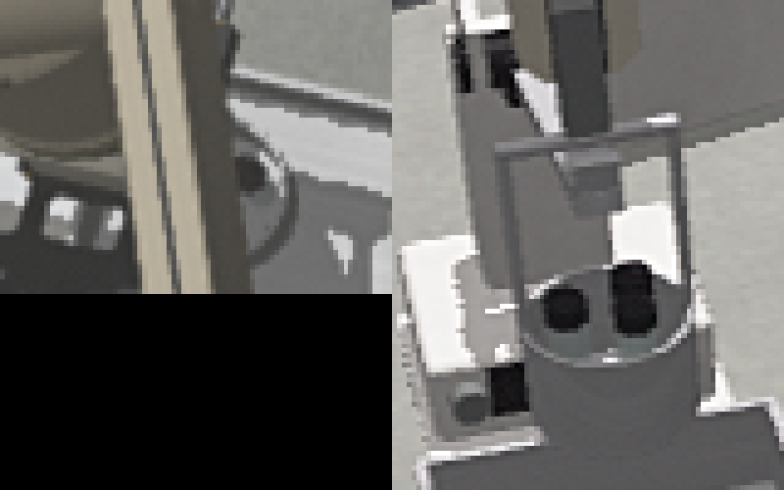

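The crop shows the crossbar in front of and above the arm end. Its middle is at about (255.4,172) in the side picture, roughly 3.5 px lower than predicted. I check what offset or tilt explains that.

Run:
```python
from h import *
from scipy.optimize import least_squares
np.set_printoptions(precision=4,suppress=True)
p=robot.read_state()['tool_pos']; th=np.radians(-102.6)
out=np.array([np.cos(th),np.sin(th),0]); lat=np.array([np.cos(th+np.pi/2),np.sin(th+np.pi/2),0]); up=np.array([0,0,1.])
S=lambda X:(proj('side',X)-[215,145])*4.9+[392,0]
def pt(o,l,h,tilt=0):  # relative to grip pt, pitch about lat
    b=p+.0188*up; c,s=np.cos(tilt),np.sin(tilt)
    return b+out*(o*c-h*s)+lat*l+up*(h*c+o*s)
for t,dh in((0,0),(-.1,0),(.1,0),(0,-.008)):
    print(t,dh,'bar ends',S(pt(0,-.036,-.046+dh,t)),S(pt(0,.036,-.046+dh,t)),'rim front',S(pt(.038,0,-.136+dh,t)),'rim back',S(pt(-.038,0,-.136+dh,t)),'tab bottom',S(pt(.007,0,-.042+dh,t)))
n=np.array([.466,.123,.27])
print('horn top',S(n+out*.015+up*.012),'notch floor outer',S(n+out*.009-up*.004), 'lat edges',S(n+out*.017+up*.01+lat*.01),S(n+out*.017+up*.01-lat*.01))
print(tri((260.5,259.7),(256.1,171.7)), p)
```

```text
0 0 bar ends [499.7983 129.7938] [671.6988 101.4884] rim front [622.6985 343.068 ] rim back [588.6991 244.1629] tab bottom [588.6064 116.0808]
-0.1 0 bar ends [497.8799 123.5016] [669.333   95.3505] rim front [616.9241 330.3309] rim back [582.0942 219.351 ] tab bottom [586.7681 111.7717]
0.1 0 bar ends [501.603  135.1694] [673.998  106.7129] rim front [628.1437 352.9536] rim back [595.2663 267.2116] tab bottom [590.33   119.4535]
0 -0.008 bar ends [501.9577 146.2654] [673.0843 117.8822] rim front [624.267  358.1228] rim back [590.3367 258.9532] tab bottom [590.3756 132.62  ]
horn top [595.2909 167.1511] notch floor outer [595.9771 191.7049] lat edges [620.4935 169.7719] [572.729  177.8423]
(array([0.4611, 0.1115, 0.2975]), np.float64(0.006988778872169842)) [0.4666 0.1229 0.3249]
```

Run:
```python
from h import *
np.set_printoptions(precision=1,suppress=True)
s=robot.read_state();p=s['tool_pos']; th=np.radians(-102.6)
out=np.array([np.cos(th),np.sin(th),0]); lat=np.array([-out[1],out[0],0]); up=np.array([0,0,1.])
S=lambda X:(proj('side',X)-[215,135])*7
for l in(-.01,-.025,.01,.025): print(l,S(p+out*.0075+lat*l))
b=p+.0188*up
print('tab bot/top front edges',S(b+out*.007-.042*up-lat*.01),S(b+out*.007-.042*up+lat*.01))
n=np.array([.466,.123,.27]);print('horn',S(n+out*.015+up*.011+lat*.01),S(n+out*.015+up*.011-lat*.01))
print('bar ends',S(b-.046*up-.036*lat),S(b-.046*up+.036*lat))
B=cv2.resize(cv2.imread('pics/s6.png')[135:220,215:300],None,fx=7,fy=7,interpolation=3);cv2.imwrite('pics/crop7.png',B)
```

```text
-0.01 [238.9 172.6]
-0.025 [186.4 181.1]
0.01 [308.5 161.4]
0.025 [360.4 153. ]
tab bot/top front edges [246.5 241.5] [315.1 230.2]
horn [324.8 306. ] [256.6 317.5]
bar ends [154.  255.4] [399.6 215. ]
```

View pics/crop7.png

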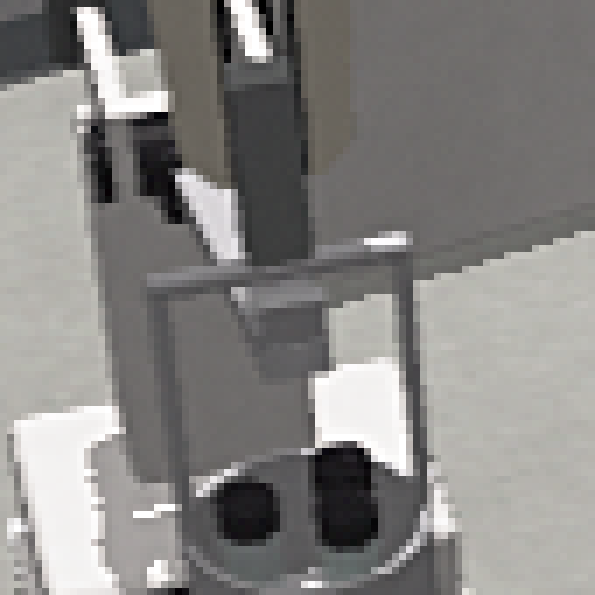

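The crop shows the fingertips at about (243,161), the tab bottom at about (255,173) and the bar middle at about (255,173). The horn's top edge is at about (255,177), just under the bar. The bar may hang a few mm lower in the grip than nominal. I descend into the notch slowly and feel for it.

apply_moves(steps=[0,0,0.1,0,0,0,0,0,0,0.1,0,0,0,0,0,0,0.1,0,0,0,0,0,0,0.1,0,0,0,0,0,0,0.1,0,0,0,0,0,0,0.1,0,0,0,0,0,0,0.1,0,0,0,0,0,0,0.1,0,0,0,0,0,0,0.1,0,0,0,0,0,0,0,0,0,0,0,0,0,0,0,0,0,0,0,0,0,0,0,0,0])

```text
t: 10.88
tool_pos: [0.4664, 0.1232, 0.2977]
orientation: [-2.451, -1.965, -0.001]
force: [0.5, 3.4, -2.0]
opening: 0.0196
gripper_force: 40.0
```

```bash
cat >> h.py <<'E'
def meanF(c='side',n=6):
    F=[]
    for i in range(n): eyes.read_camera(c); s=robot.read_state(); F.append(np.r_[s['force'],s['wrist_torque']])
    print('meanF',np.round(np.mean(F,0),2)); return np.mean(F,0)
def look(nm=None):
    if nm: pic('side',nm)
    else: eyes.read_camera('side')
    for t in('tab','bar','notch'): print(t,[(np.round(d['xy'],1).tolist(),round(d['conf'],2)) for d in eyes.place_of('side',t) if d['xy'][0]<275][:3])
E
python3 - <<'E'
from h import *
stat();meanF();look('s7')
E
```

```text
10.88 tcp [0.4664 0.1232 0.2977] F [ 0.47  3.37 -2.04] T [0.53 0.05 0.  ] op 0.0196 gf 40.0 q [ 0.15 -0.21  1.68  0.    1.67  0.37]
meanF [ 0.14  3.33 -2.68  0.62  0.06 -0.03]
tab [([254.9, 163.1], 0.55)]
bar [([253.0, 180.4], 0.91)]
notch [([254.8, 183.7], 0.63)]
```

The horn pushes the bar inward (+y) with 3.3 N, so the bar is too far out. I shift inward.

apply_moves(steps=[0.05,0,0,0,0,0,0,0.05,0,0,0,0,0,0,0.05,0,0,0,0,0,0,0,0,0,0,0,0,0,0,0,0,0,0,0,0])

```text
t: 11.8
tool_pos: [0.4675, 0.1271, 0.2977]
orientation: [2.451, 1.964, -0.0]
force: [-0.4, -0.2, -2.2]
opening: 0.0198
gripper_force: 40.0
```

Run:
```python
from h import *
stat();meanF();look('s8')
```

```text
11.8 tcp [0.4675 0.1271 0.2977] F [-0.38 -0.18 -2.25] T [-0.03  0.01 -0.01] op 0.0198 gf 40.0 q [ 0.16 -0.2   1.67 -0.    1.67  0.38]
meanF [ 0.53 -0.11 -1.64 -0.07 -0.01  0.02]
tab [([253.7, 162.6], 0.8), ([256.3, 237.0], 0.26)]
bar [([256.4, 182.3], 0.76), ([255.1, 183.5], 0.4)]
notch [([256.3, 183.5], 0.57)]
```

apply_moves(steps=[0.05,0,0,0,0,0,0,0.05,0,0,0,0,0,0,0.03,0,0,0,0,0,0,0,0,0,0,0,0,0,0,0,0,0,0,0,0])

```text
t: 12.72
tool_pos: [0.4682, 0.1313, 0.2976]
orientation: [-2.451, -1.965, -0.0]
force: [0.4, 0.5, -1.4]
opening: 0.0196
gripper_force: 40.0
```

Run:
```python
from h import *
stat();meanF();look('s9')
```

```text
12.72 tcp [0.4682 0.1313 0.2976] F [ 0.37  0.48 -1.36] T [ 0.07  0.07 -0.07] op 0.0196 gf 40.0 q [ 0.17 -0.2   1.67  0.    1.67  0.39]
meanF [ 0.02  0.7  -1.92  0.07  0.07 -0.  ]
tab [([253.7, 158.3], 0.65)]
bar [([257.3, 172.8], 0.75)]
notch []
```

apply_moves(steps=[-0.02,0,0.04,0,0,0,0,-0.01,0,0.04,0,0,0,0,-0.01,0,0.04,0,0,0,0,-0.01,0,0.04,0,0,0,0,-0.01,0,0.04,0,0,0,0,-0.01,0,0.04,0,0,0,0,-0.01,0,0.04,0,0,0,0,-0.01,0,0.04,0,0,0,0,-0.01,0,0.04,0,0,0,0,-0.01,0,0.04,0,0,0,0,0,0,0,0,0,0,0,0,0,0,0,0,0,0])

```text
t: 14.22
tool_pos: [0.4675, 0.1279, 0.2856]
orientation: [-2.451, -1.965, 0.0]
force: [0.0, 1.1, -1.1]
opening: 0.0197
gripper_force: 40.0
```

Run:
```python
from h import *
stat();meanF();look('s10')
```

```text
14.22 tcp [0.4675 0.1279 0.2856] F [ 0.03  1.07 -1.11] T [0.14 0.05 0.01] op 0.0197 gf 40.0 q [ 0.16 -0.2   1.69  0.    1.65  0.38]
meanF [-0.17  0.96 -1.07  0.16  0.05 -0.01]
tab [([254.2, 165.5], 0.98)]
bar [([254.8, 185.2], 0.95)]
notch [([255.9, 188.2], 0.58)]
```

apply_moves(steps=[0.03,0,0.02,0,0,0,0,0.02,0,0.04,0,0,0,0,-0.01,0,0.04,0,0,0,0,-0.01,0,0.04,0,0,0,0,-0.01,0,0.04,0,0,0,0,-0.01,0,0.04,0,0,0,0,-0.01,0,0.04,0,0,0,0,-0.01,0,0.04,0,0,0,0,0,0,0.02,0,0,0,0,0,0,0,0,0,0,0,0,0,0,0,0,0,0])

```text
t: 15.63
tool_pos: [0.4676, 0.1275, 0.2761]
orientation: [2.451, 1.965, 0.0]
force: [0.4, -1.9, -0.4]
opening: 0.0196
gripper_force: 40.0
```

Run:
```python
from h import *
stat();meanF(n=10);look('s11')
A=cv2.resize(cv2.imread('pics/s11.png')[145:245,215:295],None,fx=5.9,fy=5.9,interpolation=3);cv2.imwrite('pics/crop8.png',A)
```

```text
15.63 tcp [0.4676 0.1275 0.2761] F [ 0.44 -1.87 -0.37] T [-0.4   0.02  0.02] op 0.0196 gf 40.0 q [ 0.16 -0.2   1.71 -0.    1.63  0.38]
meanF [ 0.56 -1.77  0.07 -0.48 -0.   -0.  ]
tab [([254.5, 170.8], 0.63)]
bar [([254.8, 188.2], 0.77)]
notch [([259.4, 191.6], 0.55)]
```

View pics/crop8.png

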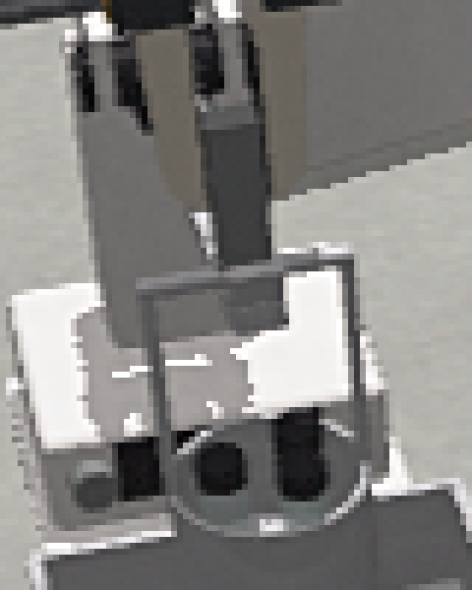

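The crop shows the bar lying in the arm's end. The bar middle is at about (256.5,191) and the arm end face is centred at about (259,199), so the bar sits about 3 mm to the left laterally. It is also dragging on the inner side. I nudge it 2 mm outward and 3 mm laterally.

apply_moves(steps=[-0.03,0.03,0,0,0,0,0,-0.02,0.04,0,0,0,0,0,-0.02,0.03,0,0,0,0,0,0,0,0,0,0,0,0,0,0,0,0,0,0,0,0,0,0,0,0,0,0])

```text
t: 16.83
tool_pos: [0.47, 0.125, 0.276]
orientation: [-2.451, -1.965, -0.0]
force: [0.6, 1.3, -0.6]
opening: 0.0197
gripper_force: 40.0
```

Run:
```python
from h import *
stat();meanF(n=10);look('s12')
```

```text
16.83 tcp [0.47  0.125 0.276] F [ 0.56  1.32 -0.63] T [0.34 0.15 0.05] op 0.0197 gf 40.0 q [ 0.15 -0.2   1.71  0.    1.63  0.37]
meanF [-0.06  1.49 -0.32  0.32  0.1   0.  ]
tab [([255.6, 169.2], 0.67)]
bar [([257.5, 191.3], 0.75)]
notch [([255.6, 190.7], 0.73)]
```

apply_moves(steps=[0.03,0,0.02,0,0,0,0,0,0,0.02,0,0,0,0,0,0,0,0,0,0,0,0,0,0,0,0,0,0,0,0,0,0,0,0,0,0,0,0,0,0,0,0])

```text
t: 18.03
tool_pos: [0.4702, 0.1256, 0.2749]
orientation: [2.451, 1.964, -0.0]
force: [0.0, -0.4, -0.5]
opening: 0.02
gripper_force: 40.0
```

Run:
```python
from h import *
stat();meanF(n=12);look('s13')
```

```text
18.03 tcp [0.4702 0.1256 0.2749] F [ 0.01 -0.43 -0.51] T [-0.27  0.1   0.06] op 0.02 gf 40.0 q [ 0.16 -0.2   1.71 -0.    1.63  0.38]
meanF [ 0.05 -0.98 -0.27 -0.27  0.1   0.01]
tab [([257.5, 173.6], 0.84)]
bar [([259.0, 190.0], 0.92)]
notch [([257.1, 192.2], 0.45)]
```

The bar bears only about 0.1 N on the gripper once the sensor bias is taken off. I relieve the drag, ease the grip and pause.

apply_moves(grip_force=8, steps=[-0.01,0,0,0,0,0,0,0,0,0,0,0,0,0,0,0,0,0,0,0,0,0,0,0,0,0,0,0,0,0,0,0,0,0,0,0,0,0,0,0,0,0])

```text
t: 19.33
tool_pos: [0.4701, 0.1256, 0.2749]
orientation: [-2.451, -1.965, -0.0]
force: [1.6, 1.1, -0.5]
opening: 0.0197
gripper_force: 8.0
```

apply_moves(grip_force=3, steps=[0,0,0,0,0,0,0,0,0,0,0,0,0,0,0,0,0,0,0,0,0,0,0,0,0,0,0,0,0,0,0,0,0,0,0,0,0,0,0,0,0,0])

```text
t: 19.83
tool_pos: [0.4701, 0.1254, 0.2749]
orientation: [2.451, 1.965, 0.0]
force: [2.2, 0.9, -0.6]
opening: 0.0198
gripper_force: 3.0
```

Run:
```python
from h import *
stat();meanF(n=12);look('s14')
```

```text
19.83 tcp [0.4701 0.1254 0.2749] F [ 2.21  0.87 -0.58] T [-0.01 -0.22  0.07] op 0.0198 gf 3.0 q [ 0.16 -0.2   1.71 -0.    1.63  0.37]
meanF [ 1.6   0.4  -0.53  0.03 -0.22 -0.01]
tab [([256.9, 172.3], 0.75)]
bar [([258.0, 191.4], 0.81)]
notch [([250.4, 222.1], 0.74), ([256.0, 193.7], 0.46)]
```

apply_moves(steps=[0,0.03,0.03,0,0,0,0,0,0,0.03,0,0,0,0,0,0,0,0,0,0,0,0,0,0,0,0,0,0,0,0,0,0,0,0,0,0,0,0,0,0,0,0])

```text
t: 21.13
tool_pos: [0.4708, 0.1252, 0.273]
orientation: [-2.451, -1.965, 0.001]
force: [-1.2, -0.7, -0.1]
opening: 0.02
gripper_force: 3.0
```

Run:
```python
from h import *
stat();meanF(n=12);look('s15')
```

```text
21.13 tcp [0.4708 0.1252 0.273 ] F [-1.25 -0.67 -0.06] T [-0.08  0.42 -0.03] op 0.02 gf 3.0 q [ 0.15 -0.19  1.71 -0.    1.63  0.37]
meanF [-1.47 -0.15 -0.11 -0.07  0.41 -0.01]
tab [([257.3, 171.3], 0.71)]
bar [([257.5, 194.9], 0.59)]
notch [([257.5, 194.7], 0.6)]
```

Vertical force is now balanced, and the side force is only friction. I centre it and release slowly.

apply_moves(steps=[0,-0.015,0,0,0,0,0,0,0,0,0,0,0,0,0,0,0,0,0,0,0,0,0,0,0,0,0,22,0,0,0,0,0,0,23,0,0,0,0,0,0,25,0,0,0,0,0,0,27,0,0,0,0,0,0,30,0,0,0,0,0,0,35,0,0,0,0,0,0,40,0,0,0,0,0,0,45,0,0,0,0,0,0,45])

```text
t: 22.93
tool_pos: [0.4705, 0.1254, 0.2731]
orientation: [2.451, 1.965, 0.0]
force: [0.4, 0.5, 1.4]
opening: 0.0411
gripper_force: 0.0
```

Run:
```python
from h import *
stat();meanF(n=6);look('s16')
b=cv2.imread('pics/s16.png')[145:245,215:295]
cv2.imwrite('pics/crop9.png',cv2.resize(b,None,fx=5.9,fy=5.9,interpolation=3))
```

```text
22.93 tcp [0.4705 0.1254 0.2731] F [0.41 0.47 1.41] T [-0.02  0.06  0.03] op 0.0411 gf 0.0 q [ 0.16 -0.2   1.71 -0.    1.63  0.37]
meanF [-0.2   0.08 -0.06 -0.05  0.09 -0.  ]
tab [([257.6, 173.2], 0.77)]
bar [([257.3, 190.6], 0.92)]
notch [([257.1, 196.1], 0.62)]
```

View pics/crop9.png

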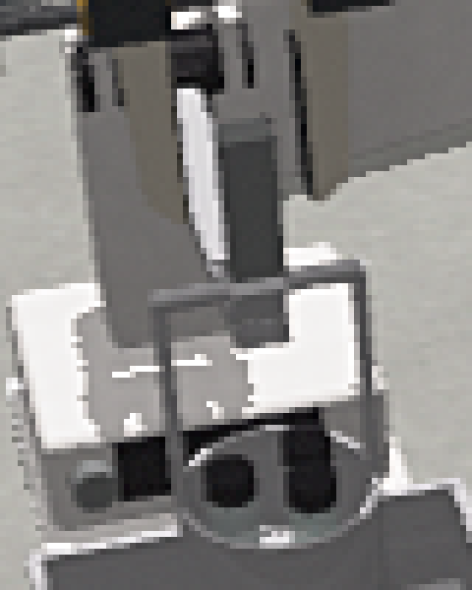

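The crop shows the basket hanging upright in the notch with the fingers open on both sides. The bar middle is at (259,194), over the arm end at (259,200). I withdraw straight up.

apply_moves(steps=[0,0,-0.1,0,0,0,50,0,0,-0.2,0,0,0,50,0,0,-0.3,0,0,0,50,0,0,-0.4,0,0,0,50,0,0,-0.4,0,0,0,50,0,0,-0.5,0,0,0,50,0,0,-0.6,0,0,0,50,0,0,-0.6,0,0,0,50,0,0,-0.6,0,0,0,50,0,0,-0.6,0,0,0,50,0,0,-0.3,0,0,0,50,0,0,0,0,0,0,50])

```text
t: 24.43
tool_pos: [0.4714, 0.1255, 0.4146]
orientation: [2.449, 1.963, 0.007]
force: [0.4, -0.2, 0.1]
opening: 0.0468
gripper_force: 0.0
```

apply_moves(steps=[0,0,0,0,0,0,50,0,0,0,0,0,0,50,0,0,0,0,0,0,50,0,0,0,0,0,0,50,0,0,0,0,0,0,50,0,0,0,0,0,0,50,0,0,0,0,0,0,50,0,0,0,0,0,0,50,0,0,0,0,0,0,50,0,0,0,0,0,0,50,0,0,0,0,0,0,50,0,0,0,0,0,0,50])

```text
t: 25.43
tool_pos: [0.4705, 0.1254, 0.4111]
orientation: [-2.451, -1.965, -0.0]
force: [-0.9, 0.5, -0.0]
opening: 0.0463
gripper_force: 0.0
```

Run:
```python
from h import *
stat();look('s17'); look('s18')
a=cv2.imread('pics/s17.png').astype(int)[150:260,220:300];b=cv2.imread('pics/s18.png').astype(int)[150:260,220:300];print('moving px',(abs(a-b).max(2)>25).sum())
c=cv2.imread('pics/s16.png').astype(int)[185:260,220:300];print('vs s16',(abs(b[35:]-c).max(2)>40).sum())
print(robot.close_job())
```

```text
25.43 tcp [0.4705 0.1254 0.4111] F [-0.87  0.48 -0.01] T [-0.06  0.08 -0.  ] op 0.0463 gf 0.0 q [ 0.16 -0.17  1.44  0.    1.87  0.37]
tab [([255.3, 173.7], 0.9)]
bar [([259.4, 192.9], 0.7)]
notch [([254.7, 195.2], 0.95), ([260.9, 244.9], 0.25)]
tab [([254.9, 172.6], 0.87)]
bar [([257.6, 191.8], 0.93)]
notch [([257.7, 190.9], 0.66)]
moving px 0
vs s16 21
the job is handed in; nothing more can be done
None
```

The basket is hanging upright and still in the notch of the dip stand's arm, released near balance with the gripper clear, and the job is handed in (about 26 s on the clock; no verdict came back).

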